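Load a chip into its holder and hold the holder in the datum corner

TASK

Pick up the purple chip with the gold pads and press it, pads up, fully home and flush into the square pocket of the aluminium holder block while the block still stands on the mat. Then carry the loaded block onto the dark stencil plate, long side along the long fence, and push it into the corner so that it lies flat and bears squarely on both fences at once. Finish while still gripping the block and keeping it pressed there, fingers off the chip, ready for the clamp screws to be run up; leave the other things on the bench where they are.

Things in the scene. Friction and masses are not known exactly. Their poses are not given: they have to be found in the camera images.
- chip: processor package 42.5 x 42.5 mm, 6 mm thick, purple top with a grid of gold pads, silver lid underneath; lies flat on the 3 mm thick mat, pads up. Origin: centre of the underside, z up, x and y parallel to its sides. It is square and may go into the pocket in any of the four quarter turns. About 35 g.
- block: aluminium holder block, 60 mm along its x, 84 along its y, 32 high, 0.4 kg. Origin: centre of the underside, z up. Its plain +x and -x sides can be gripped. Square pocket centred in its top: 44.5 x 44.5 mm, 6 mm deep (1 mm play; a chip fully home is flush). A finger channel 28 mm wide, 10 mm deep crosses the whole top along y: hold the chip by its sides along that y.
- pocket (a point): centre of the pocket's floor: in the block's frame, on its axis 26 mm above its underside. The seated chip's origin lies here; it rests on the two ledges beside the finger channel.
- plate: dark stencil registration plate, 170 mm along its x, 210 along its y, 10 mm thick, fixed; its face and fences are ground and slippery (friction about 0.3). Origin: centre of the underside, z up. Two fences on it form a corner. On its -x and -y edges are two run-back clamp screws, not to be used, up to 22 mm above the bench; their tips are 106 mm from the long fence and 148 mm from the short fence.
- corner (a point): inner corner of the two fences, at the level of the plate's top face, 10 mm above the bench: in the plate's frame at x +65, y +85, z +10 mm. Axes as the plate's. A block in place has its origin at x -30, y -42, z 0 mm from here.
- fence_long: long aluminium fence, 150 mm along the plate's y, 12 mm wide, 11 mm high above the plate's top, rigid. Its inner face looks to the plate's -x and lies at the corner's x. Origin: centre of its underside, on the plate's top.
- fence_short: short aluminium fence, 95 mm along the plate's x, 12 mm wide, 11 mm high above the plate's top, rigid. Its inner face looks to the plate's -y and lies at the corner's y. Origin: centre of its underside, on the plate's top.
- scrap_green: bystander: scrap green package with a bare silver die, 35 x 35 x 5 mm, lying on the mat
- scrap_black: bystander: scrap black package with a silver top, 31 x 31 x 5 mm, lying on the mat
- flux_jar: bystander: amber flux jar with yellow cap, 48 mm across, 55 mm high
- solder_reel: bystander: orange solder reel standing on its flange, 52 mm across, 32 mm high
- driver: bystander: red-handled screwdriver lying on the bench, 170 mm long
- tweezers: bystander: steel tweezers lying on the bench, 115 mm long
- board: bystander: green phone logic board, 62 x 125 mm, 6 mm thick, lying on the bench
There are look-alikes about, which are no part of the job. Leave any orange look-alike of the chip alone.

How it is judged (in metres and radians):
On the way:
1. the chip sits flush in the block's pocket while the block still stands on the mat (horizontal distance between chip and pocket below 0.004 m and z of chip in the frame of block between 0.024 and 0.0275 m and angle between the z axis of chip and the z axis of block, either way round below 0.05 rad and height (world z) of block below 0.007 m and angle between block's own z axis and vertical below 0.04 rad), for 0.2 s.
At the end, for the whole second after the job is handed in: Chip flush in the pocket (within 1.5 mm), fingers off it; block flat on the plate, long side along the long fence within 2 degrees, within 2.5 mm of both fences and pressing each with over 1.5 N; fingers still hold the block (over 2 N), at rest (horizontal distance between chip and pocket below 0.004 m and z of chip in the frame of block between 0.024 and 0.0275 m and angle between the z axis of chip and the z axis of block, either way round below 0.05 rad and contact force between block and fence_long above 1.5 N and contact force between block and fence_short above 1.5 N and contact force between the fingers and block above 2 N and x of block in the frame of corner between -0.0325 and -0.027 m and y of block in the frame of corner between -0.0445 and -0.039 m and z of block in the frame of corner below 0.003 m and angle between the y axis of block and the y axis of plate, either way round below 0.035 rad and angle between block's own z axis and vertical below 0.04 rad and linear speed of block below 0.01 m/s and contact force between the fingers and chip below 0.2 N); the arm keeps its last pose, push and grip.
It fails at once if something else on the bench is shifted by more than 30 mm (distance of any of scrap_green, scrap_black, flux_jar, solder_reel, driver, tweezers, board from where it was at the start of the episode above 0.03 m).
It also fails if it takes over 67 s, if anything falls off the work surface, if the arm or the gripper's body presses on something with over 40 N, if the wrist force passes 120 N, or if a joint passes its speed limit or range.

ROBOT

A 6-joint arm with a two-finger parallel gripper is mounted at the origin on the work surface. World frame = base frame: x ahead of the robot, y to its left, z up, the work surface at z = 0. Lengths are in mm, angles in rad, forces in N, time in s.
With the tool pointing down it reaches from about 300 to 775 mm from the base axis. Payload 14.6 kg.
Tool frame: the origin (TCP) lies midway between the tips of the shut fingers; the grasp point (between the pads) lies 19 mm behind it; z points along the fingers, y is the line along which they close (so a half turn about z gives the same grasp; the last joint's range is limited). The gripper opens to 94 mm and grips with 3 to 60 N. Pads are 16 mm wide; open, the fingers measure 119 mm over their backs; the gripper's body (75 mm by 177 mm) begins 78 mm behind the grasp point.
Start: joints at [-1.245, 0.3, 1.521, -0, 1.321, -0.067], TCP at [210.519, -508.105, 205.446] pointing down, gripper open.
Joint ranges: [-3.03, 3.03], [-0.79, 2.21], [0.23, 2.52], [-1.04, 4.18], [0, 3.07], [-2.55, 2.55]. Speed limits (rad/s): [2.22, 2.22, 2.57, 3.14, 3.14, 3.14].

INTERFACE

Orientations are given as a rotation vector (axis times angle).
In Python, from cell import robot, read_camera, camera_params, finish_job gives the robot as it stands.
- The arm moves only by the shell command python3 -m handwheel 'ROWS' [FORCE]. ROWS is text: rows parted by semicolons, each of 7 numbers parted by spaces: the shift along the world's x, y, z in units of 30 mm (1.0 is 30 mm), then the turn, a rotation vector about the world's x, y, z in units of 5 degrees (1.0 is 5 degrees), then the finger opening in mm, from 0 to 94. In form: dx dy dz rx ry rz fingers; .... A call has 1 to 8 rows; each row shifts and turns the commanded pose from where the row before left it; what a row does not reach is not made up. A row lasts 1/12 s, in which the tool goes at most 41.7 mm and 7.16 degrees, less where a joint would pass 70% of its speed; a pose out of reach is approached as far as the arm can. A call is refused whole if a number of a shift passes 1 or a number of a turn 1, either way. A call with a gripper value outside its range is refused whole. The fingers move at their own pace and stop on an object; FORCE is the grip in N (left out, the last holds). Time passes only in rows, so rows that do not move let the fingers close. It gives the time, the measured TCP pose, the force, the opening and the grip force at its end, in the units of the state.
- robot.get_state(): the state, without advancing time (a new reading comes with each control period).
- read_camera(name): name is "scene" or "side" or "wrist"; returns the picture (480x640x3 uint8, red, green, blue); there is no depth.
- camera_params(name): a dict with "fx", "fy", "cx", "cy" (pixels), "rvec" (rotation vector, rad) and "tvec" (3), from world to camera coordinates, as OpenCV has them. Camera axes: x right, y down, z forward; pixel columns grow to the right and rows downward; lengths in mm; the calibration is good to about 2 mm. The wrist camera is an equidistant fisheye: a pixel r from the principal point sees the ray r / f radians off the axis. A picture is of the moment at which its call begins: read the wrist's pose just before it. camera_params takes no time and is no camera call; for the wrist camera it gives the pose at the moment of the call.
- finish_job(): hands the job in; it is judged then, once.
The state is a dict: "time": time; "joint_pos": joint angles; "qd": joint speeds; "tau": joint torques, N m; "position": TCP position; "eef_rot": TCP orientation; "force": force on the tool from outside, world axes, zero at the start; "moment": the same for the moment, N m; "opening": opening from 0.0 (shut) to 1.0 (fully open); "finger_force": force on a finger pad.
Only numpy, scipy, OpenCV 4.12 (cv2) and the standard library are available. Lean on these libraries where they do the work, as an engineer would, in place of code of your own. Each camera call takes 0.05 s, during which the arm holds its last target. There are 200 camera calls.

## Working session

There is one attempt and no reset: what is moved stays moved. The work goes in short steps, Python scripts to look and compute and a shell command to move; the robot and the scene stay as the last step left them, time stands still between calls to the robot, and variables do not carry over. Pictures are saved under pics/ and viewed, at most 10 in all, crops included, and the job is handed in when it is done.

```bash
ls; mkdir -p pics; python3 - <<'E'
from cell import *
import cv2
for n in("scene","side","wrist"):
    p=camera_params(n); im=read_camera(n); cv2.imwrite(f"pics/{n}0.png",im[:,:,::-1]); print(n,p)
print(robot.get_state())
E
```

```text
pics
scene {'fx': 594.4247511326594, 'fy': 594.4247511326594, 'cx': 321.1990866122027, 'cy': 236.55175619899788, 'rvec': array([ 0.58431887,  2.50071734, -1.34732129]), 'tvec': array([ 498.55129052,  -80.73007114, 1502.70016322])}
side {'fx': 493.82248116886325, 'fy': 493.82248116886325, 'cx': 310.7453286219997, 'cy': 240.16578425924405, 'rvec': array([ 2.35753325, -0.0806417 ,  0.02788852]), 'tvec': array([-518.56335796,   45.30935562, 1112.45840878])}
wrist {'fx': 371.64829954431775, 'fy': 371.64829954431775, 'cx': 325.2835435109896, 'cy': 233.06363460658443, 'rvec': array([-2.41674419,  1.61315862,  0.2245764 ]), 'tvec': array([-550.56623422,  -29.53608372,  391.68798451])}
{'time': 0.15, 'joint_pos': array([-1.24461662e+00,  3.00330888e-01,  1.52138322e+00,  3.75072155e-05,
        1.32068740e+00, -6.65913583e-02]), 'qd': array([-1.78783888e-04, -1.80860887e-03, -2.20781050e-03, -9.37965380e-05,
        7.20714403e-04, -7.71870641e-06]), 'tau': array([ 8.19159523e-04, -5.31955576e+01, -3.52817523e+01,  7.08332774e-02,
        2.36880494e-02, -7.81631297e-05]), 'position': array([ 210.46748791, -507.9492663 ,  205.04694458]), 'eef_rot': array([-3.08041737e+00, -6.12833482e-01,  1.07823036e-04]), 'force': array([-0.06014099,  0.1481972 ,  0.67362882]), 'moment': array([-0.00622089,  0.00112517, -0.01590402]), 'finger_force': 0.0, 'opening': 0.996312976292514}
```

View pics/scene0.png

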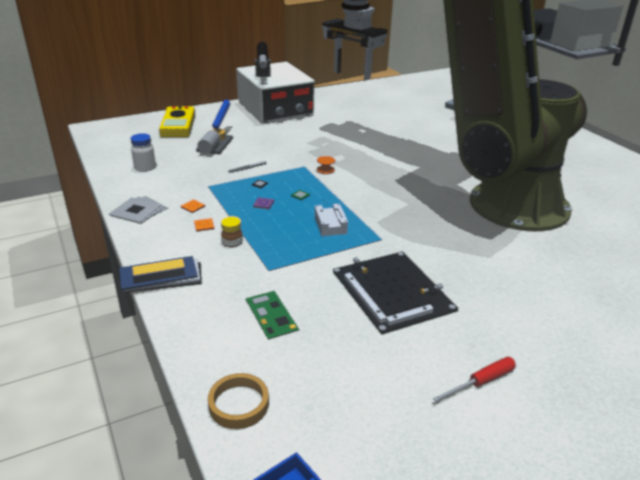

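View pics/side0.png

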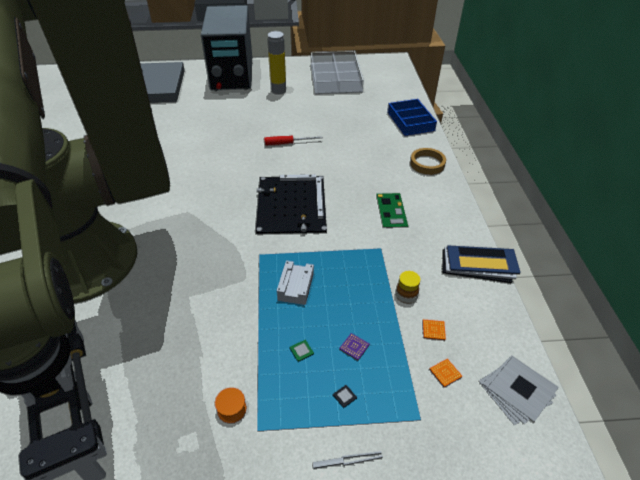

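View pics/wrist0.png

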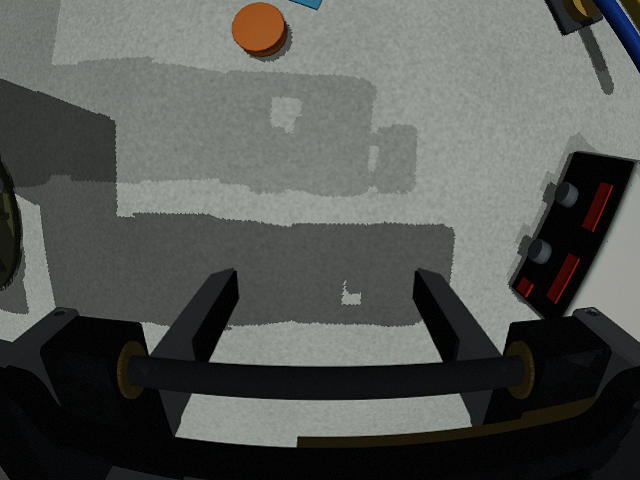

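The side view shows the chip at about (354,346), the block at (295,283) and the plate at (291,205). The scene view agrees: chip (263,203), block (331,219), plate (395,290). The wrist view shows only the reel and bare bench.

```bash
cat > h.py <<'E'
import numpy as np, cv2
from scipy.spatial.transform import Rotation as R
from cell import *
def rays(name,px,p=None):
    p=p or camera_params(name); px=np.atleast_2d(px).astype(float)
    M=R.from_rotvec(np.ravel(p['rvec'])).as_matrix(); c=-M.T@np.ravel(p['tvec'])
    u=(px[:,0]-p['cx'])/p['fx']; v=(px[:,1]-p['cy'])/p['fy']
    if name=='wrist':
        r=np.hypot(u,v)+1e-12; d=np.c_[u/r*np.sin(r),v/r*np.sin(r),np.cos(r)]
    else: d=np.c_[u,v,np.ones_like(u)]
    return c,d@M
def plane(name,px,z,p=None):
    c,d=rays(name,px,p); return c+d*((z-c[2])/d[:,2])[:,None]
def proj(name,X,p=None):
    p=p or camera_params(name); M=R.from_rotvec(np.ravel(p['rvec'])).as_matrix()
    q=np.atleast_2d(X)@M.T+np.ravel(p['tvec'])
    if name=='wrist':
        a=np.arctan2(np.hypot(q[:,0],q[:,1]),q[:,2]); n=np.hypot(q[:,0],q[:,1])+1e-12
        return np.c_[q[:,0]/n*a*p['fx']+p['cx'],q[:,1]/n*a*p['fy']+p['cy']]
    return np.c_[q[:,0]/q[:,2]*p['fx']+p['cx'],q[:,1]/q[:,2]*p['fy']+p['cy']]
def blob(mask,near=None,amin=30):
    cs=[c for c in cv2.findContours(mask.astype(np.uint8),cv2.RETR_EXTERNAL,cv2.CHAIN_APPROX_NONE)[0] if cv2.contourArea(c)>amin]
    f=(lambda c:-cv2.contourArea(c)) if near is None else (lambda c:np.hypot(*(c[:,0].mean(0)-near)))
    return min(cs,key=f)[:,0]
def hsv(im): return cv2.cvtColor(im,cv2.COLOR_RGB2HSV)
def shot(name,f):
    p=camera_params(name); s=robot.get_state(); im=read_camera(name); cv2.imwrite(f'pics/{f}.png',im[:,:,::-1]); return im,p,s
def rect(pts):
    c,wh,a=cv2.minAreaRect(pts[:,:2].astype(np.float32)); return np.round(c,1),np.round(wh,1),round(a,1)
E
python3 - <<'E'
from h import *
for n,pt in (('side',dict(chip=(354,346),block=(297,268),plate=(291,205),jar=(409,280),reel=(230,400),gscrap=(302,350),bscrap=(345,396))),('scene',dict(chip=(263,203),block=(330,215),plate=(395,290),jar=(231,222),reel=(326,158)))):
    for k,v in pt.items(): print(n,k,plane(n,v,dict(chip=9,block=35,plate=10,jar=55,reel=32).get(k,8)).round(0))
im=cv2.imread('pics/side0.png')[:,:,::-1]; H=hsv(im)
b=blob((H[...,0]>132)&(H[...,0]<165)&(H[...,1]>60),(354,346)); print('chip',rect(plane('side',b,9)))
b=blob((H[...,2]<70),(291,205),1000); print('plate',rect(plane('side',b,10)))
p=camera_params('wrist');M=R.from_rotvec(p['rvec']).as_matrix(); s=robot.get_state(); T=R.from_rotvec(s['eef_rot']).as_matrix()
print('cam in tool',T.T@(-M.T@p['tvec']-s['position']),'axis in tool',T.T@M.T, 'tool axes', T)
E
```

```text
side chip [[ 584. -271.    9.]]
side block [[485. -89.  35.]]
side plate [[480. 144.  10.]]
side jar [[ 708. -155.   55.]]
side reel [[ 357. -378.   32.]]
side gscrap [[ 485. -273.    8.]]
side bscrap [[ 555. -371.    8.]]
scene chip [[ 587. -263.    9.]]
scene block [[ 484. -105.   35.]]
scene plate [[482. 170.  10.]]
scene jar [[ 711. -140.   55.]]
scene reel [[ 351. -383.   32.]]
chip (array([ 584.6, -270.4]), array([38.8, 38.8]), 49.6)
plate (array([479.5, 150.7]), array([215.2, 167.8]), 87.6)
cam in tool [  78.10067407    1.10925431 -179.25763455] axis in tool [[ 6.85804823e-04 -9.62538430e-01 -2.71144427e-01]
 [ 9.99999649e-01  7.90649197e-04 -2.77437582e-04]
 [ 4.81424458e-04 -2.71144142e-01  9.62538634e-01]] tool axes [[ 9.23855552e-01  3.82741256e-01 -2.24755788e-04]
 [ 3.82741311e-01 -9.23855229e-01  7.77855010e-04]
 [ 9.00753940e-05 -8.04648995e-04 -9.99999672e-01]]
```

```bash
python3 -m handwheel '.95 .9 0 0 0 0 94;.95 .9 0 0 0 0 94;.95 .9 0 0 0 0 94;.95 .9 0 0 0 0 94;.95 .9 0 0 0 0 94;.95 .9 0 0 0 0 94;.95 .9 0 0 0 0 94;.95 .9 0 0 0 0 94' 20; python3 -m handwheel '.95 .9 0 0 0 0 94;0 0 0 0 0 0 94;0 0 0 0 0 0 94'
python3 - <<'E'
from h import *
im,p,s=shot('wrist','w1'); print(s['position'],s['force'])
H=hsv(im)
b=blob((H[...,0]>132)&(H[...,0]<165)&(H[...,1]>60),proj('wrist',[585,-268,9],p)[0],200); print(b.mean(0),'chip',rect(plane('wrist',b,9,p)))
print(proj('wrist',[[585,-268,9],[485,-95,35],[480,150,10]],p))
E
```

```text
time: 0.82
position: [439.6, -290.4, 205.4]
eef_rot: [-3.081, -0.613, 0.0]
force: [0.7, -0.4, -0.0]
opening: 0.997
finger_force: 0.0
time: 1.07
position: [467.9, -263.7, 205.0]
eef_rot: [-3.08, -0.618, 0.001]
force: [0.3, -0.1, -0.6]
opening: 1.001
finger_force: 0.0
[ 467.86610383 -263.74312045  205.04185119] [ 0.26459583 -0.10103608 -0.62094867]Traceback (most recent call last):
  File "<stdin>", line 4, in <module>
  File "h.py", line 24, in blob
    return min(cs,key=f)[:,0]
           ~~~^^^^^^^^^^
ValueError: min() iterable argument is empty
```

View pics/w1.png

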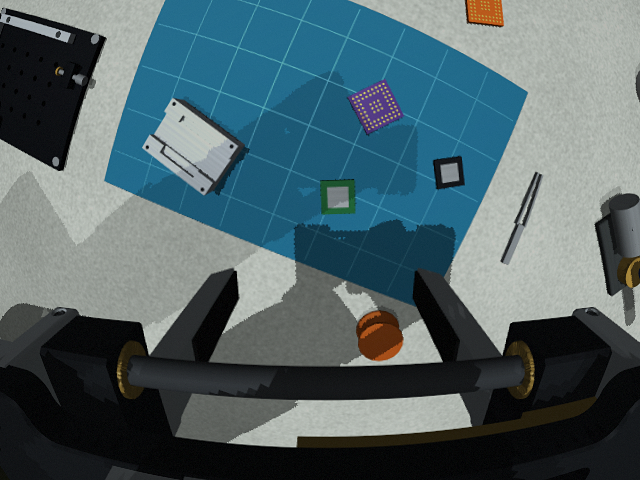

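The chip is at about (376,107), the block top spans (145,100)–(243,192), and the plate is at upper left. The chip colour mask needs adjusting.

```bash
cat > m.py <<'E'
from h import *
def meas(im,p,cz=9,chipnear=None,bnear=None,bz=35,save=None):
    H=hsv(im); h,s,v=[H[...,i].astype(int) for i in range(3)]
    k=np.ones((5,5),np.uint8); o={}
    if chipnear is not None:
        m=cv2.morphologyEx(((h>120)&(h<170)&(s>50)).astype(np.uint8),cv2.MORPH_CLOSE,k)
        b=blob(m,chipnear,150); o['chip']=rect(plane('wrist',b,cz,p))
    if bnear is not None:
        m=((s<45)&(v>145)).astype(np.uint8); m=cv2.morphologyEx(m,cv2.MORPH_OPEN,np.ones((3,3),np.uint8)); m=cv2.morphologyEx(m,cv2.MORPH_CLOSE,np.ones((9,9),np.uint8))
        b=blob(m,bnear,1500); o['block']=rect(plane('wrist',b,bz,p)); 
        if save: cv2.imwrite(save,m*255)
    return o
E
python3 - <<'E'
from m import *
im=cv2.imread('pics/w1.png')[:,:,::-1]; p=camera_params('wrist')
H=hsv(im); print([ (q,H[q[1],q[0]].tolist()) for q in [(376,107),(370,95),(362,115),(180,120),(210,170),(222,160),(240,165),(195,155),(155,140)]])
print(meas(im,p,chipnear=(376,107),bnear=(190,145),save='pics/bm.png'))
pts=[(175,99),(243,152),(209,193),(143,147)]; print(plane('wrist',pts,35,p).round(1), rect(plane('wrist',pts,35,p)))
E
```

```text
[((376, 107), [6, 27, 133]), ((370, 95), [28, 107, 178]), ((362, 115), [129, 133, 117]), ((180, 120), [114, 29, 44]), ((210, 170), [103, 24, 171]), ((222, 160), [101, 24, 172]), ((240, 165), [99, 192, 122]), ((195, 155), [77, 12, 193]), ((155, 140), [85, 15, 193])]
{'chip': (array([ 582.8, -271.9]), array([42. , 42.4]), 50.4), 'block': (array([ 478. , -115.9]), array([85. , 59.7]), 74.8)}
[[ 517.5  -86.    35. ]
 [ 492.3 -170.7   35. ]
 [ 442.3 -152.2   35. ]
 [ 461.1  -68.4   35. ]] (array([ 476.7, -119.5]), array([89.1, 59.1]), 73.4)
```

Both sizes check out: chip 42.0×42.4 and block 85.0×59.7. I'll move above the chip with the tool yawed to -39.6°.

```bash
python3 -m handwheel '.295 -.021 -.29 0 0 -.955 94;.295 -.021 -.29 0 0 -.955 94;.295 -.021 -.29 0 0 -.955 94;.295 -.021 -.29 0 0 -.955 94;.295 -.021 -.29 0 0 -.955 94;.295 -.021 -.29 0 0 -.955 94;.295 -.021 -.29 0 0 -.955 94;.295 -.021 -.29 0 0 -.955 94' >/dev/null; python3 -m handwheel '.295 -.021 -.29 0 0 -.955 94;.295 -.021 -.29 0 0 -.955 94;.295 -.021 -.29 0 0 -.955 94;.295 -.021 -.29 0 0 -.955 94;.295 -.021 -.29 0 0 -.955 94;0 0 0 0 0 0 94;0 0 0 0 0 0 94;0 0 0 0 0 0 94'
cat >> m.py <<'E'
def yaw(s): 
    T=R.from_rotvec(s['eef_rot']).as_matrix(); return np.degrees(np.arctan2(T[1,0],T[0,0])), T[2,:2]
E
python3 - <<'E'
from m import *
im,p,s=shot('wrist','w2'); print(s['position'],yaw(s))
print(proj('wrist',[583,-272,9],p)); print(meas(im,p,chipnear=proj('wrist',[583,-272,9],p)[0]))
E
```

```text
time: 2.45
position: [581.4, -274.2, 92.9]
eef_rot: [2.957, -1.061, 0.0]
force: [-0.3, -1.1, 1.0]
opening: 1.002
finger_force: 0.0
[ 581.35471722 -274.16851992   92.86305297] (np.float64(-39.47804720751635), array([2.72633412e-04, 2.78976971e-05]))
[[319.89114067 240.16738171]]
{'chip': (array([ 584.3, -271.2]), array([42.1, 41.9]), 50.6)}
```

```bash
python3 -m handwheel '.1 .1 -.6 0 0 0.02 94;0 0 -.6 0 0 0 94;0 0 -.6 0 0 0 94;0 0 -.6 0 0 0 94;0 0 -.4 0 0 0 94;0 0 -.13 0 0 0 94;0 0 0 0 0 0 94;0 0 0 0 0 0 94' 15; python3 -m handwheel '0 0 0 0 0 0 30;0 0 0 0 0 0 30;0 0 0 0 0 0 30;0 0 0 0 0 0 30;0 0 0 0 0 0 30;0 0 0 0 0 0 30;0 0 0 0 0 0 30;0 0 0 0 0 0 30' 15
```

```text
time: 3.17
position: [585.3, -270.6, 5.4]
eef_rot: [2.957, -1.06, 0.002]
force: [-0.8, -0.1, 0.0]
opening: 0.998
finger_force: 0.0
time: 3.83
position: [585.1, -270.3, 4.4]
eef_rot: [-2.957, 1.061, 0.0]
force: [0.3, -0.1, 0.0]
opening: 0.471
finger_force: 0.0
```

```bash
python3 -m handwheel '0 0 0 0 0 0 30;0 0 0 0 0 0 30;0 0 .5 0 0 0 30;0 0 1 0 0 0 30;0 0 1 0 0 0 30;0 0 1 0 0 0 30;0 0 0 0 0 0 30;0 0 0 0 0 0 30' 15;  python3 -m handwheel '-.45 .65 0 0 0 .62 30;-.45 .65 0 0 0 .62 30;-.45 .65 0 0 0 .62 30;-.45 .65 0 0 0 .62 30;-.45 .65 0 0 0 .62 30;-.45 .65 0 0 0 .62 30;-.45 .65 0 0 0 .62 30;-.45 .62 0 0 0 .54 30'; python3 -m handwheel '0 0 0 0 0 0 30;0 0 0 0 0 0 30;0 0 0 0 0 0 30'
python3 - <<'E'
from m import *
im,p,s=shot('wrist','w3'); print(s['position'],yaw(s),s['opening']*94)
print(proj('wrist',[478,-116,35],p)); cz=s['position'][2]+4
for cc in (cz,): 
  try: print(meas(im,p,cz=cc,chipnear=proj('wrist',s['position'],p)[0]))
  except Exception as e: print(e)
try: print(meas(im,p,bnear=proj('wrist',[478,-116,35],p)[0],save='pics/bm.png'))
except Exception as e: print(e)
E
```

```text
time: 4.5
position: [585.7, -270.6, 111.1]
eef_rot: [2.957, -1.061, 0.005]
force: [-0.0, -0.2, -0.7]
opening: 0.448
finger_force: 15.0
time: 5.17
position: [475.6, -114.1, 108.0]
eef_rot: [-3.115, 0.407, 0.004]
force: [0.5, -0.0, -0.6]
opening: 0.445
finger_force: 15.0
time: 5.42
position: [477.1, -115.4, 108.9]
eef_rot: [-3.114, 0.413, 0.001]
force: [1.5, -0.4, -0.6]
opening: 0.452
finger_force: 15.0
[ 477.1160024  -115.42020222  108.86415809] (np.float64(-15.105390346092793), array([-7.58976853e-04,  2.48249075e-05])) 42.475383043820216
[[323.78369287 241.89756657]]
{'chip': (array([ 476. , -116.2]), array([56. , 42.4]), 74.9)}
{'block': (array([393.6, -89.3]), array([78.9, 37.7]), 75.0)}
```

View pics/w3.png

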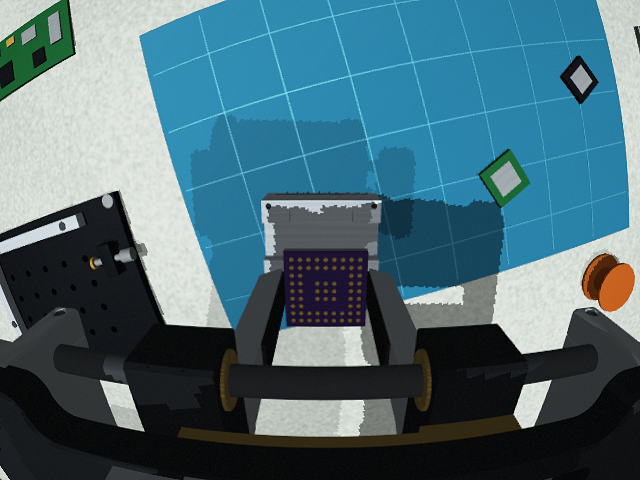

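The chip is held at (284–368, 250–327). The block's +x top edge lies near row 199, from (263,199) to (382,199).

```bash
python3 - <<'E'
from m import *
im=cv2.imread('pics/w3.png'); p=camera_params('wrist'); s=robot.get_state()
g=im.astype(int).sum(2)//3; H=hsv(im[:,:,::-1])
for c in (275,300,350,375): print('col',c,g[186:210,c].tolist())
for r in (210,225): print('row',r,'L',H[r,254:274,1].tolist(),'R',H[r,370:392,1].tolist())
print('chip col',g[242:256,320].tolist(),g[318:336,320].tolist()); 
E
```

```text
col 275 [101, 99, 102, 100, 102, 102, 94, 69, 59, 66, 64, 67, 65, 57, 157, 216, 205, 201, 207, 183, 117, 89, 90, 92]
col 300 [101, 100, 101, 100, 100, 103, 93, 64, 42, 70, 70, 68, 63, 58, 176, 213, 203, 200, 199, 203, 210, 187, 129, 87]
col 350 [98, 100, 99, 99, 97, 102, 91, 70, 53, 69, 65, 67, 63, 59, 173, 208, 200, 195, 195, 201, 209, 131, 89, 90]
col 375 [111, 113, 113, 117, 106, 98, 95, 89, 70, 67, 69, 68, 65, 59, 177, 239, 232, 194, 23, 15, 15, 22, 54, 104]
row 210 L [164, 190, 187, 190, 191, 193, 205, 57, 23, 18, 20, 20, 20, 22, 20, 22, 23, 24, 16, 22] R [25, 28, 29, 24, 24, 25, 24, 26, 28, 26, 49, 124, 218, 188, 168, 174, 191, 195, 197, 191, 201, 201]
row 225 L [192, 193, 193, 177, 162, 169, 193, 191, 196, 210, 43, 18, 21, 21, 21, 21, 22, 21, 27, 26] R [24, 30, 21, 24, 27, 24, 23, 15, 99, 174, 190, 198, 200, 204, 191, 197, 193, 177, 178, 181, 197, 200]
chip col [89, 89, 89, 90, 87, 90, 70, 45, 42, 27, 28, 33, 30, 30] [32, 35, 37, 33, 28, 31, 32, 22, 77, 204, 195, 192, 194, 189, 186, 188, 191, 191]
```

```bash
python3 - <<'E'
from m import *
p=camera_params('wrist'); s=robot.get_state(); T=R.from_rotvec(s['eef_rot']).as_matrix(); P=s['position']; x=T[:2,0]; y=T[:2,1]
loc=lambda px,z: (plane('wrist',px,z,p)[:,:2]-P[:2])@np.c_[x,y]
print('block front (z35)',loc([(275,199.6),(375,199.6)],35).round(1))
print('block L/R', loc([(260.7,210),(380.8,210),(263.6,225),(377.7,225)],35).round(1))
zt=P[2]+4
for z in (zt-6,zt): print('chip',loc([(320,248),(320,250.5),(320,325.8),(283.5,290),(368.5,290)],z).round(1))
E
```

```text
block front (z35) [[ 31.7 -33.6]
 [ 31.8  36. ]]
block L/R [[ 24.4 -44.1]
 [ 24.4  40.3]
 [ 13.5 -42.4]
 [ 13.5  38.5]]
chip [[ 19.9  -1.3]
 [ 18.6  -1.3]
 [-25.9  -1.5]
 [ -3.9 -21. ]
 [ -3.9  24.6]]
chip [[ 21.9  -1.2]
 [ 20.6  -1.2]
 [-22.4  -1.4]
 [ -1.1 -20.3]
 [ -1.1  23.8]]
```

```bash
python3 -m handwheel '.115 .095 -.3 0 0 0 30;0 0 -.6 0 0 0 30;0 0 -.6 0 0 0 30;0 0 -.5 0 0 0 30;0 0 0 0 0 0 30;0 0 0 0 0 0 30;0 0 0 0 0 0 30;0 0 0 0 0 0 30'
python3 - <<'E'
from m import *
im,p,s=shot('wrist','w4'); print(s['position'],yaw(s),s['opening']*94)
print(proj('wrist',[480,-113,35],p))
cv2.imwrite('pics/w4c.png',cv2.resize(im[170:370,200:450,::-1],None,fx=3,fy=3,interpolation=cv2.INTER_NEAREST))
E
```

```text
time: 6.13
position: [481.1, -112.6, 50.2]
eef_rot: [3.114, -0.412, 0.002]
force: [-0.4, 0.8, 0.0]
opening: 0.451
finger_force: 15.0
[ 481.11128988 -112.57064348   50.21944232] (np.float64(-15.081019311756759), array([1.37787581e-03, 5.42417692e-05])) 42.3581072404738
[[324.01667505 275.84582066]]
```

View pics/w4c.png

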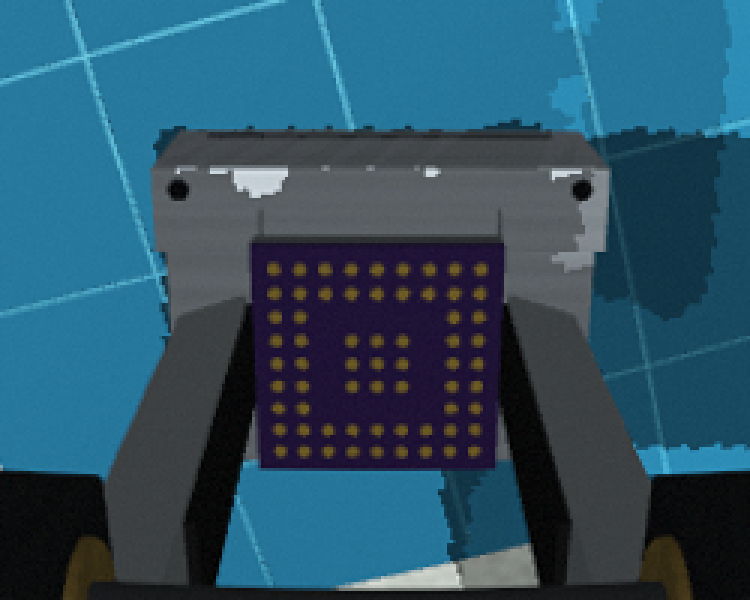

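The crop shows the held chip (250–503, 242–467), the block's front edge at row 168 spanning 152–608, and the pocket walls at columns 263 and 500.

```bash
python3 - <<'E'
from m import *
p=camera_params('wrist'); s=robot.get_state(); T=R.from_rotvec(s['eef_rot']).as_matrix(); P=s['position']; x=T[:2,0]; y=T[:2,1]
loc=lambda px,z: ((plane('wrist',np.array(px)/3+[200,170],z,p)[:,:2]-P[:2])@np.c_[x,y]).round(1).tolist()
print('front corners',loc([(152,168),(608,168)],35)); print('screws',loc([(178,190),(582,190)],35))
print('pocket walls',loc([(262,215),(500,215)],35)); print('channel edge',loc([(155,250),(605,250)],35))
zt=P[2]+4
print('chip corners',loc([(251,243),(503,243),(496,467),(261,467)],zt),'pads',loc([(274,269),(481,269),(280,451),(474,451)],zt))
E
```

```text
front corners [[28.1, -39.5], [28.2, 43.9]]
screws [[23.9, -34.8], [24.0, 39.2]]
pocket walls [[19.2, -19.4], [19.2, 24.2]]
channel edge [[12.3, -39.8], [12.3, 44.3]]
chip corners [[20.2, -19.4], [20.2, 22.6], [-22.5, 23.1], [-22.5, -19.3]] pads [[15.6, -15.6], [15.6, 19.0], [-19.1, -15.7], [-19.1, 19.0]]
```

```bash
python3 -m handwheel '-.013 -.012 -.2 0 0 0 30;0 0 -.2 0 0 0 30;0 0 0 0 0 0 30;0 0 0 0 0 0 30;0 0 -.05 0 0 0 30;0 0 -.05 0 0 0 30;0 0 0 0 0 0 30;0 0 0 0 0 0 30'; python3 -m handwheel '0 0 -.03 0 0 0 30;0 0 -.03 0 0 0 30;0 0 0 0 0 0 30;0 0 0 0 0 0 30'
```

```text
time: 6.85
position: [480.1, -112.7, 34.4]
eef_rot: [3.114, -0.412, -0.0]
force: [-0.2, -0.5, -0.4]
opening: 0.446
finger_force: 15.0
time: 7.18
position: [480.1, -112.7, 32.6]
eef_rot: [-3.114, 0.412, 0.0]
force: [0.1, 0.5, -0.2]
opening: 0.447
finger_force: 15.0
```

```bash
python3 -m handwheel '0 0 -.03 0 0 0 30;0 0 0 0 0 0 30;0 0 0 0 0 0 30'|grep -E 'pos|force'; python3 -m handwheel '0 0 -.03 0 0 0 30;0 0 0 0 0 0 30;0 0 0 0 0 0 30'|grep -E 'pos|force'; python3 - <<'E'
from m import *
im,p,s=shot('wrist','w5')
cv2.imwrite('pics/w5c.png',cv2.resize(im[190:350,220:430,::-1],None,fx=3,fy=3,interpolation=cv2.INTER_NEAREST))
E
```

```text
position: [480.1, -112.7, 31.7]
force: [-0.0, 0.4, -0.5]
finger_force: 15.0
position: [480.1, -112.7, 30.8]
force: [0.2, 0.3, -0.1]
finger_force: 15.0
```

View pics/w5c.png

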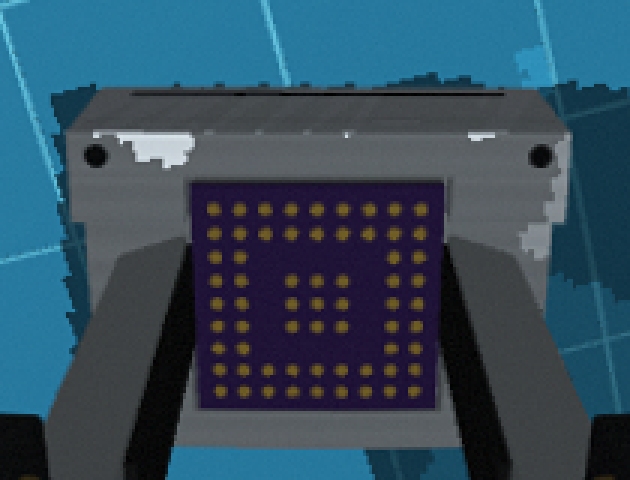

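The chip sits inside the pocket and its outline is parallel to the walls. I'll lower to contact and release.

```bash
python3 -m handwheel '0 0 -.03 0 0 0 30;0 0 0 0 0 0 30;0 0 0 0 0 0 30'|grep -E 'pos|force';  python3 -m handwheel '0 0 -.02 0 0 0 30;0 0 0 0 0 0 30;0 0 0 0 0 0 30'|grep -E 'pos|force'; python3 -m handwheel '0 0 0 0 0 0 56;0 0 0 0 0 0 56;0 0 0 0 0 0 56;0 0 .2 0 0 0 56;0 0 .4 0 0 0 56;0 0 .4 0 0 0 10;0 0 0 0 0 0 0;0 0 0 0 0 0 0';python3 -m handwheel '0 0 0 0 0 0 0;0 0 0 0 0 0 0;0 0 0 0 0 0 0;0 0 0 0 0 0 0;0 0 0 0 0 0 0;0 0 0 0 0 0 0'
```

```text
position: [480.2, -112.8, 30.3]
force: [-1.5, -0.2, 5.8]
finger_force: 15.0
position: [480.3, -112.7, 30.3]
force: [-5.4, 1.9, 15.0]
finger_force: 15.0
time: 8.9
position: [480.4, -112.8, 59.7]
eef_rot: [3.114, -0.412, 0.002]
force: [0.6, 0.1, 0.1]
opening: 0.425
finger_force: 0.0
time: 9.4
position: [480.1, -112.7, 59.2]
eef_rot: [-3.114, 0.412, 0.0]
force: [0.2, 0.3, -0.0]
opening: 0.012
finger_force: 0.0
```

```bash
python3 -m handwheel '0 0 -.4 0 0 0 0;0 0 -.33 0 0 0 0;0 0 0 0 0 0 0;0 0 0 0 0 0 0'|grep -E 'pos|force'; python3 -m handwheel '0 0 -.06 0 0 0 0;0 0 0 0 0 0 0;0 0 0 0 0 0 0'|grep -E 'pos|force'; python3 -m handwheel '0 0 -.02 0 0 0 0;0 0 0 0 0 0 0;0 0 0 0 0 0 0'|grep -E 'pos|force';python3 -m handwheel '0 0 -.02 0 0 0 0;0 0 0 0 0 0 0;0 0 0 0 0 0 0'|grep -E 'pos|force'
```

```text
position: [479.8, -112.6, 37.0]
force: [-0.3, 0.2, -0.1]
finger_force: 0.0
position: [480.1, -112.7, 35.8]
force: [-0.1, 0.2, -0.4]
finger_force: 0.0
position: [480.3, -112.7, 35.3]
force: [-1.3, 0.1, 2.7]
finger_force: 1.4
position: [480.3, -112.8, 35.2]
force: [-4.0, 0.6, 11.7]
finger_force: 5.9
```

```bash
python3 -m handwheel '0 0 .6 0 0 0 0;0 0 .7 0 0 1 94;0 0 .7 0 0 1 94;0 0 .6 0 0 1 94;0 0 0 0 0 1 94;0 0 0 0 0 1 94;0 0 0 0 0 1 94;0 0 0 0 0 1 94'>/dev/null;python3 -m handwheel '0 0 0 0 0 1 94;0 0 0 0 0 1 94;0 0 0 0 0 1 94;0 0 0 0 0 1 94;0 0 0 0 0 1 94;0 0 0 0 0 1 94;0 0 0 0 0 1 94;0 0 0 0 0 1 94'>/dev/null;python3 -m handwheel '0 0 0 0 0 1 94;0 0 0 0 0 1 94;0 0 0 0 0 1 94;0 0 0 0 0 0 94;0 0 0 0 0 0 94'
python3 - <<'E'
from m import *
im,p,s=shot('wrist','w6'); print(s['position'],yaw(s))
q=proj('wrist',[480,-113,35],p)[0]; print(q); print(meas(im,p,cz=35,chipnear=q))
print(meas(im,p,bnear=q,save='pics/bm6.png'))
im,p,s=shot('side','s6')
E
```

```text
time: 12.23
position: [480.1, -112.7, 112.4]
eef_rot: [-2.496, -1.908, 0.0]
force: [-0.3, -0.6, 0.3]
opening: 1.001
finger_force: 0.0
[ 480.10701446 -112.68543464  112.4126789 ] (np.float64(74.77737379903662), array([ 1.36403172e-06, -6.22620660e-05]))
[325.34542277 240.63562141]
{'chip': (array([ 478.8, -113.5]), array([42.5, 43.1]), 74.8)}
{'block': (array([ 482.9, -100.6]), array([58.3, 59.5]), 74.7)}
```

View pics/w6.png

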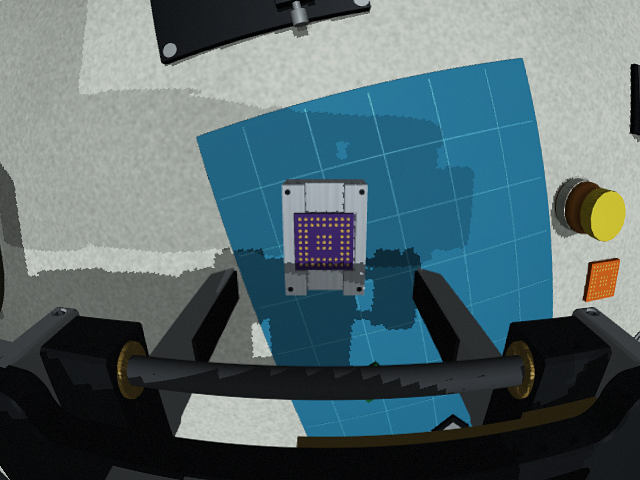

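The chip is seated square in the block, at (323,240), and the fingers are centred on the block. I'll descend to grip the block's ±x sides.

```bash
python3 -m handwheel '0 0 -.8 0 0 0 94;0 0 -.8 0 0 0 94;0 0 -.8 0 0 0 94;0 0 -.5 0 0 0 94;0 0 -.24 0 0 0 94;0 0 0 0 0 0 94;0 0 0 0 0 0 50;0 0 0 0 0 0 50' 40; python3 -m handwheel '0 0 0 0 0 0 50;0 0 0 0 0 0 50;0 0 0 0 0 0 50;0 0 0 0 0 0 50;0 0 0 0 0 0 50;0 0 0 0 0 0 50;0 0 0 0 0 0 50;0 0 0 0 0 0 50'; python3 -m handwheel '0 0 .3 0 0 0 50;0 0 .7 0 0 0 50;0 0 .8 0 0 0 50;0 0 .8 0 0 0 50;0 0 0 0 0 0 50;0 0 0 0 0 0 50'
python3 - <<'E'
from m import *
im,p,s=shot('wrist','w7'); H=hsv(im); print(s['position'],s['force'])
im2,_,_=shot('side','s7'); H2=hsv(im2); v=cv2.cvtColor(im2,cv2.COLOR_RGB2GRAY)
b=blob(H2[...,2]<70,(291,205),1000); print(rect(plane('side',b,10)), b.mean(0))
cv2.imwrite('pics/s7c.png',cv2.resize(im2[160:310,230:430,::-1],None,fx=4,fy=4,interpolation=cv2.INTER_CUBIC))
E
```

```text
time: 13.0
position: [480.8, -112.9, 19.3]
eef_rot: [2.493, 1.91, 0.001]
force: [-1.0, 0.4, 0.5]
opening: 0.892
finger_force: 0.0
time: 13.67
position: [480.1, -112.7, 18.6]
eef_rot: [-2.493, -1.911, 0.0]
force: [-3.3, 0.8, 6.7]
opening: 0.636
finger_force: 40.0
time: 14.17
position: [480.3, -112.8, 96.7]
eef_rot: [2.493, 1.91, 0.002]
force: [0.3, 0.2, -6.0]
opening: 0.633
finger_force: 40.0
[ 480.34394167 -112.75715791   96.6676836 ] [ 0.26608362  0.24220939 -6.0216522 ]
(array([138.6, 712.9]), array([1704.4, 1963.6]), 85.5) [190.31222336 110.44909772]
```

View pics/w7.png

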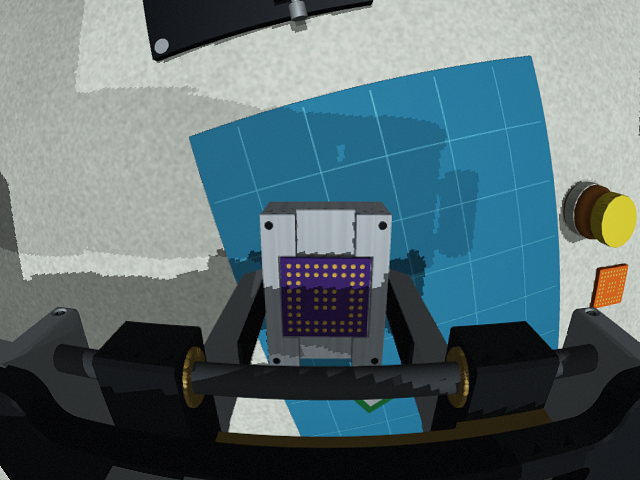

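The block is gripped and lifted with the chip flush, and the plate is visible at the top. I'll go towards the plate, aligning to about 87.6°, and look at it.

```bash
python3 -m handwheel '0 .5 .1 0 0 .32 50;0 .6 .1 0 0 .32 50;0 .6 .1 0 0 .32 50;0 .6 .1 0 0 .32 50;0 .6 0 0 0 .32 50;0 .6 0 0 0 .32 50;0 .5 0 0 0 .32 50;0 .4 0 0 0 .32 50';python3 -m handwheel '0 0 0 0 0 0 50;0 0 0 0 0 0 50;0 0 0 0 0 0 50'
python3 - <<'E'
from m import *
im,p,s=shot('wrist','w8'); H=hsv(im); print(s['position'],s['force'],yaw(s))
print(proj('wrist',[[480,151,10],[545,236,10]],p))
np.save('w8p.npy',p,allow_pickle=True)
E
```

```text
time: 14.93
position: [479.2, 20.4, 106.5]
eef_rot: [-2.261, -2.178, 0.003]
force: [-0.3, -0.1, -4.3]
opening: 0.633
finger_force: 40.0
time: 15.18
position: [479.7, 18.9, 107.4]
eef_rot: [-2.265, -2.175, 0.002]
force: [0.1, 0.2, -4.0]
opening: 0.634
finger_force: 40.0
[479.74918927  18.86471069 107.37100836] [ 0.12200466  0.17894441 -3.98055611] (np.float64(87.68536864836912), array([-0.00017025, -0.00154183]))
[[319.10989279  58.94840889]
 [399.41893754 -41.80551186]]
```

View pics/w8.png

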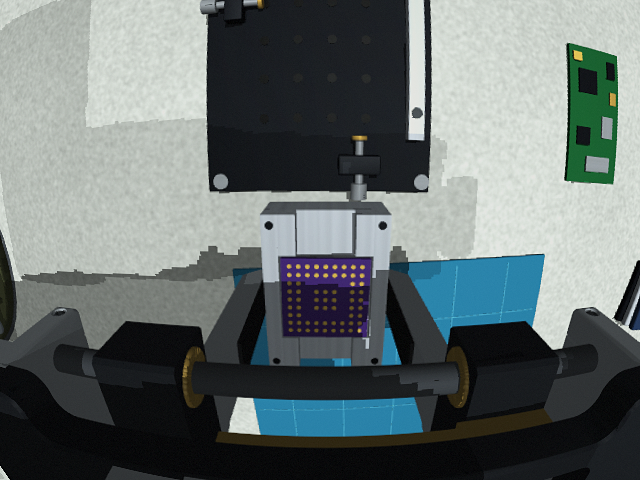

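The plate's near edge is at row 191 (209–430), and the long fence's inner face is near column 408. I need to go further forward to see the corner.

```bash
python3 -m handwheel '0 .5 0 0 0 0 50;0 .6 0 0 0 0 50;0 .6 0 0 0 0 50;0 .6 0 0 0 0 50;0 .6 0 0 0 0 50;0 0 0 0 0 0 50;0 0 0 0 0 0 50;0 0 0 0 0 0 50'
python3 - <<'E'
from m import *
im,p,s=shot('wrist','w9'); H=hsv(im); print(s['position'],s['force'],yaw(s))
c=np.array([545,236,10.])
print(proj('wrist',[c,c-[0,130,0],c-[85,0,0]],p))
g=cv2.cvtColor(im,cv2.COLOR_RGB2GRAY)
# sample along world lines at z=10 : x-lines across long fence, y-lines across short fence
L=[];S=[]
for y in range(130,226,12):
    xs=np.arange(525,575,1.); q=proj('wrist',np.c_[xs,0*xs+y,0*xs+10],p).astype(np.float32)
    L.append(cv2.remap(g,q[:,0].reshape(1,-1),q[:,1].reshape(1,-1),cv2.INTER_LINEAR)[0]); print('y',y,L[-1][::2].tolist())
for x in range(470,535,12):
    ys=np.arange(215,270,1.); q=proj('wrist',np.c_[0*ys+x,ys,0*ys+10],p).astype(np.float32)
    S.append(cv2.remap(g,q[:,0].reshape(1,-1),q[:,1].reshape(1,-1),cv2.INTER_LINEAR)[0]); print('x',x,S[-1][::2].tolist())
E
```

```text
time: 15.9
position: [480.1, 105.5, 108.0]
eef_rot: [-2.266, -2.176, 0.001]
force: [-0.2, 0.1, -5.0]
opening: 0.635
finger_force: 40.0
[480.14137148 105.52466194 108.03501365] [-0.15023034  0.10024488 -5.0039283 ] (np.float64(87.68997245648683), array([-0.00025382, -0.00032936]))
[[405.9770832   60.55385876]
 [408.27179924 228.84596763]
 [291.3976088   62.7335447 ]]
y 130 [27, 27, 27, 27, 28, 28, 27, 27, 26, 18, 55, 202, 205, 203, 203, 200, 206, 31, 29, 129, 200, 201, 196, 195, 192]
y 142 [27, 28, 27, 28, 29, 29, 28, 29, 30, 23, 55, 171, 206, 205, 203, 202, 205, 69, 30, 40, 189, 198, 230, 228, 224]
y 154 [28, 28, 28, 30, 29, 30, 31, 29, 29, 19, 48, 120, 206, 208, 204, 204, 206, 141, 30, 36, 191, 207, 222, 222, 227]
y 166 [30, 31, 32, 31, 31, 31, 31, 31, 32, 32, 40, 68, 204, 210, 207, 207, 209, 183, 30, 33, 157, 204, 230, 229, 228]
y 178 [31, 32, 31, 33, 33, 31, 32, 33, 33, 33, 36, 55, 196, 212, 210, 208, 209, 208, 47, 34, 119, 226, 226, 225, 218]
y 190 [38, 38, 36, 38, 38, 37, 39, 38, 39, 39, 35, 60, 193, 231, 231, 231, 231, 232, 113, 40, 51, 216, 220, 223, 222]
y 202 [40, 41, 40, 40
[... 291 characters left out ...]
85, 86, 83, 134, 167, 38, 34, 235, 228, 226, 224]
x 482 [36, 35, 36, 38, 37, 37, 36, 39, 37, 38, 39, 40, 19, 16, 59, 212, 231, 231, 229, 230, 232, 94, 42, 57, 226, 214, 225, 224]
x 494 [38, 37, 36, 37, 40, 45, 45, 44, 40, 40, 39, 39, 27, 17, 65, 235, 231, 231, 229, 230, 234, 31, 40, 139, 223, 219, 222, 227]
x 506 [40, 39, 39, 40, 40, 40, 41, 42, 40, 40, 40, 40, 28, 32, 112, 233, 231, 230, 230, 231, 208, 40, 43, 193, 218, 216, 221, 227]
x 518 [40, 40, 41, 42, 45, 43, 44, 41, 41, 40, 43, 43, 18, 53, 181, 231, 231, 229, 230, 231, 145, 44, 34, 219, 227, 221, 217, 222]
x 530 [41, 41, 41, 41, 39, 43, 43, 42, 42, 43, 44, 19, 16, 57, 218, 232, 231, 184, 232, 233, 55, 45, 51, 225, 218, 218, 218, 218]
```

```bash
cat > fence.py <<'E'
from m import *
def cross(g,p,P0,d,n=60):
    t=np.arange(0,n,.25); X=P0+np.outer(t,d); q=proj('wrist',X,p).astype(np.float32)
    v=cv2.remap(g,q[:,0].reshape(1,-1),q[:,1].reshape(1,-1),cv2.INTER_LINEAR)[0].astype(int)
    i=np.argmax(v>125); j=i+np.argmax(v[i:]<125); return X[i],t[j]-t[i]
def fences(im,p,z=21):
    g=cv2.cvtColor(im,cv2.COLOR_RGB2GRAY)
    L=[cross(g,p,np.array([522,y,z]),np.array([1,0,0])) for y in range(130,226,8)]
    S=[cross(g,p,np.array([x,212,z]),np.array([0,1,0])) for x in range(480,534,6)]
    A=np.array([a for a,w in L]);B=np.array([a for a,w in S])
    l=np.polyfit(A[:,1],A[:,0],1); s=np.polyfit(B[:,0],B[:,1],1)
    print('long: dx/dy deg',np.degrees(l[0]),'widths',np.median([w for _,w in L]),'res',np.ptp(A[:,0]-np.polyval(l,A[:,1])))
    print('short: dy/dx deg',np.degrees(s[0]),'widths',np.median([w for _,w in S]),'res',np.ptp(B[:,1]-np.polyval(s,B[:,0])))
    c=np.linalg.solve([[1,-l[0]],[-s[0],1]],[l[1],s[1]]); return c,l,s
E
python3 - <<'E'
from fence import *
p=camera_params('wrist'); s=robot.get_state(); im=cv2.imread('pics/w9.png')[:,:,::-1]
c,l,sh=fences(im,p); print('corner',c)
th=np.arctan((sh[0]-l[0])/2); print('plate yaw',np.degrees(th),'target',c+R.from_euler('z',th).as_matrix()[:2,:2]@[-30,-42])
# block in hand: top edge & outline at z=TCP+17
P=s['position']; zb=P[2]+17; T=R.from_rotvec(s['eef_rot']).as_matrix()
H=hsv(im); k=proj('wrist',[P[0],P[1],zb],p)[0]; print('chip',meas(im,p,cz=zb,chipnear=k))
q=proj('wrist',np.c_[P[0]+0*np.arange(30,60,1.),P[1]+np.arange(30,60,1.),zb+0*np.arange(30,60,1.)],p).astype(np.float32)
g=cv2.cvtColor(im,cv2.COLOR_RGB2GRAY)
for dx in (-20,20): 
    t=np.arange(34,52,1.); q=proj('wrist',np.c_[P[0]+dx+0*t,P[1]+t,zb+0*t],p).astype(int); print('front edge from34',g[q[:,1],q[:,0]].tolist())
E
```

```text
long: dx/dy deg 2.4415815133416836 widths 11.75 res 0.36363636363648766
short: dy/dx deg -2.5862678252434104 widths 12.0 res 0.31250000000005684
corner [548.26641463 238.9185299 ]
plate yaw -2.5123133225099137 target [516.45421812 198.27392197]
chip {'chip': (array([479.4, 105.6]), array([42.6, 42.7]), 87.8)}
front edge from34 [193, 190, 192, 191, 191, 193, 192, 180, 54, 84, 84, 82, 81, 82, 23, 24, 24, 26]
front edge from34 [195, 198, 195, 198, 197, 201, 104, 83, 83, 80, 84, 82, 56, 25, 16, 16, 18, 22]
```

```bash
python3 -m handwheel '.2 .57 0 0 0 -.04 50;.2 .57 0 0 0 0 50;.2 .57 0 0 0 0 50;.2 .57 0 0 0 0 50;.2 .57 0 0 0 0 50;0 0 -.5 0 0 0 50;0 0 -.7 0 0 0 50;0 0 -.7 0 0 0 50';python3 -m handwheel '0 0 -.5 0 0 0 50;0 0 -.2 0 0 0 50;0 0 0 0 0 0 50;0 0 0 0 0 0 50;0 0 0 0 0 0 50;0 0 0 0 0 0 50'
python3 - <<'E'
from fence import *
im,p,s=shot('wrist','w10'); print(s['position'],s['force'],yaw(s))
try: print(meas(im,p,cz=s['position'][2]+17,chipnear=proj('wrist',s['position']+[0,0,17],p)[0]))
except Exception as e: print(e)
E
```

```text
time: 16.62
position: [510.6, 191.2, 50.7]
eef_rot: [2.269, 2.172, 0.001]
force: [0.5, -0.0, -5.2]
opening: 0.632
finger_force: 40.0
time: 17.12
position: [510.8, 191.8, 31.4]
eef_rot: [2.268, 2.172, 0.003]
force: [-0.3, 0.5, -5.1]
opening: 0.636
finger_force: 40.0
[510.77099372 191.83259249  31.35637161] [-0.2769202   0.49826833 -5.11770862] (np.float64(87.52140937623156), array([0.00059362, 0.0017414 ]))
{'chip': (array([510.3, 191.9]), array([42.6, 42.9]), 87.5)}
```

```bash
python3 -m handwheel '0 0 -.1 0 0 0 50;0 0 -.05 0 0 0 50;0 0 0 0 0 0 50;0 0 0 0 0 0 50'|grep -E 'pos|force';for i in 1 2; do python3 -m handwheel '0 0 -.025 0 0 0 50;0 0 0 0 0 0 50;0 0 0 0 0 0 50'|grep -E 'pos|force'; done
```

```text
position: [510.1, 191.8, 25.7]
force: [0.6, 0.4, -4.5]
finger_force: 40.0
position: [510.1, 191.8, 25.7]
force: [-3.9, -1.8, 4.9]
finger_force: 40.0
position: [510.1, 191.8, 25.6]
force: [-8.7, -3.7, 14.8]
finger_force: 40.0
```

```bash
python3 -m handwheel '0 0 .015 0 0 0 50;.05 0 0 0 0 0 50;.05 0 0 0 0 0 50;.05 0 0 0 0 0 50;0 0 0 0 0 0 50;0 0 0 0 0 0 50'|grep -E 'pos|force';for i in 1 2 3; do python3 -m handwheel '.04 0 0 0 0 0 50;0 0 0 0 0 0 50;0 0 0 0 0 0 50'|grep -E 'pos|force'; done
```

```text
position: [514.8, 192.1, 25.6]
force: [-4.6, -0.2, 6.8]
finger_force: 40.0
position: [515.9, 192.0, 25.6]
force: [-5.1, 0.7, 8.3]
finger_force: 40.0
position: [516.5, 192.1, 25.6]
force: [-11.2, 0.1, 12.7]
finger_force: 40.0
position: [516.6, 192.1, 25.7]
force: [-20.4, -1.4, 19.3]
finger_force: 40.0
```

```bash
python3 -m handwheel '-.02 0 .02 0 0 0 50;0 .05 0 0 0 0 50;0 .05 0 0 0 0 50;.005 .05 0 0 0 0 50;0 0 0 0 0 0 50;0 0 0 0 0 0 50'|grep -E 'pos|force';for i in 1 2 3; do python3 -m handwheel '0 .03 0 0 0 0 50;0 0 0 0 0 0 50;0 0 0 0 0 0 50'|grep -E 'pos|force'; done
```

```text
position: [516.7, 195.2, 25.7]
force: [-12.7, -9.6, 10.4]
finger_force: 40.0
position: [516.7, 196.0, 25.7]
force: [-12.2, -11.6, 10.2]
finger_force: 40.0
position: [516.7, 196.9, 25.7]
force: [-11.3, -11.3, 10.2]
finger_force: 40.0
position: [516.8, 197.8, 25.7]
force: [-11.1, -11.1, 10.1]
finger_force: 40.0
```

```bash
for i in 1 2 3 4; do python3 -m handwheel '0 .03 0 0 0 0 50;0 0 0 0 0 0 50;0 0 0 0 0 0 50'|grep -E 'pos|force'; done
```

```text
position: [516.8, 198.8, 25.7]
force: [-10.3, -10.5, 9.6]
finger_force: 40.0
position: [516.9, 199.7, 25.7]
force: [-9.8, -9.8, 10.0]
finger_force: 40.0
position: [516.9, 199.9, 25.7]
force: [-10.9, -17.4, 11.0]
finger_force: 40.0
position: [516.9, 199.9, 25.7]
force: [-12.2, -22.5, 12.9]
finger_force: 40.0
```

```bash
python3 -m handwheel '.04 0 0 0 0 0 50;0 0 0 0 0 0 50;0 .01 0 0 0 0 50;0 0 0 0 0 0 50;0 0 0 0 0 0 50;0 0 0 0 0 0 50'
python3 - <<'E'
from fence import *
im,p,s=shot('wrist','w11'); print(s['position'],s['force'],s['moment'],yaw(s),s['qd'].round(4))
P=s['position']; print(meas(im,p,cz=P[2]+16.4,chipnear=proj('wrist',P+[0,0,17],p)[0]))
g=cv2.cvtColor(im,cv2.COLOR_RGB2GRAY)
for dx in (-20,-12,12,20):
    t=np.arange(34,66,1.); q=proj('wrist',np.c_[P[0]+dx+.04*t,P[1]+t,21+0*t],p).astype(int); print(dx,g[q[:,1],q[:,0]].tolist())
im,p,s=shot('side','s11'); H=hsv(im)
m=cv2.morphologyEx(((H[...,0]>120)&(H[...,0]<170)&(H[...,1]>50)).astype(np.uint8),cv2.MORPH_CLOSE,np.ones((5,5)))
for n,pt in dict(gs=(302,350),bs=(345,396)).items(): pass
a=cv2.imread('pics/side0.png'); b=im[:,:,::-1]; d=(cv2.absdiff(a,b).max(2)>60)
for n,(x,y) in dict(gs=(302,350),bs=(345,396),jar=(408,285),reel=(230,404),board=(392,210),driver=(293,140),tw=(347,460)).items(): print(n,int(d[y-14:y+14,x-14:x+14].sum()),end=' ')
E
```

```text
time: 22.0
position: [516.9, 200.0, 25.6]
eef_rot: [-2.268, -2.173, 0.013]
force: [-20.7, -26.5, 20.7]
opening: 0.635
finger_force: 40.0
[516.87824759 200.00287474  25.63121327] [-20.67954774 -26.45613073  20.74342604] [-4.70257483  3.47579031  0.19948241] (np.float64(87.54786334686038), array([-0.00567465, -0.00588593])) [ 0.0014 -0.0009  0.0018  0.0012 -0.0018 -0.0002]
{'chip': (array([516.3, 199.6]), array([43.5, 42.9]), 87.8)}
-20 [175, 175, 130, 73, 74, 61, 65, 123, 181, 179, 177, 180, 182, 175, 175, 180, 218, 214, 217, 137, 66, 27, 28, 28, 27, 27, 31, 26, 0, 191, 209, 208]
-12 [174, 176, 175, 178, 104, 70, 72, 111, 181, 180, 178, 183, 180, 177, 178, 183, 185, 185, 199, 68, 33, 28, 29, 29, 29, 29, 32, 19, 81, 210, 210, 212]
12 [182, 184, 187, 110, 71, 73, 163, 110, 86, 63, 56, 59, 59, 54, 47, 189, 190, 164, 70, 28, 28, 29, 27, 28, 31, 30, 15, 99, 178, 180, 178, 177]
20 [164, 67, 71, 72, 71, 91, 190, 181, 180, 184, 210, 203, 216, 218, 190, 190, 192, 152, 69, 27, 30, 26, 30, 31, 30, 33, 12, 125, 177, 176, 176, 182]
gs 0 bs 0 jar 0 reel 0 board 0 driver 602 tw 0
```

```bash
python3 -c "
from cell import *
print(finish_job()); s=robot.get_state(); print(s['time'],s['force'])"
```

```text
the job is handed in; nothing more can be done
None
the job is handed in; nothing more can be done
```

Job handed in at about 22 s with no verdict returned: by my last readings the chip sits flush in the block, and the block lies flat in the corner, pressing about 21 N towards the long fence and 26 N towards the short one, under a 40 N grip with the fingers off the chip. In the last side picture six of the seven bystanders looked unmoved; the view changed at the screwdriver, probably because the arm was in front of it, and I didn't confirm that.

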